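# Hold an oiled hose coupling over the drip cup

## Robot

A 6-joint arm with a two-finger parallel gripper is mounted at the origin on the work surface. World frame = base frame: x ahead of the robot, y to its left, z up, the work surface at z = 0. Lengths are in mm, angles in rad, forces in N, time in s.
With the tool pointing down it reaches from about 225 to 725 mm from the base axis. Payload 3.1 kg.
Tool frame: the origin (TCP) lies midway between the tips of the shut fingers; the grasp point (between the pads) lies 19 mm behind it; z points along the fingers, y is the line along which they close (so a half turn about z gives the same grasp; the last joint's range is limited). The gripper opens to 85 mm and grips with 20 to 120 N. Pads are 22 mm wide; open, the fingers measure 114 mm over their backs; the gripper's body (76 mm by 85 mm) begins 54 mm behind the grasp point. The pads swing forward as they close: fully open they stand 13 mm farther back than shut.
Start: joints at [1.191, 0.048, 0.099, 1.622, 0, 1.443], TCP at [130.81, 508.435, 231.312] pointing down, gripper open.
Joint ranges: [-2.91, 2.91], [-0.99, 1.94], [-1.21, 1.42], [-2.12, 2.29], [-1.49, 1.47], [-3.14, 3.14]. Speed limits (rad/s): [2.79, 2.79, 3.14, 3.14, 3.14, 3.14].

## Interface

Orientations are given as [roll, pitch, yaw] about the fixed x, y, z axes, in that order (R = Rz(yaw) Ry(pitch) Rx(roll)).
In Python, from workcell import arm, vision, ticket gives the robot as it stands. The module is installed in compiled form; this text tells all that it offers.
- The arm moves only by the tool carry_out, never from a script. Its argument "moves" is one flat list of numbers, 7 for each row, row after row: the shift along the tool's x, y, z in cm, then the turn, a rotation vector about the tool's x, y, z in degrees, then the finger opening in cm, from 0 to 8.54. A call has exactly 10 rows; each row shifts and turns the commanded pose from where the row before left it, along the tool's axes as they then stand; what a row does not reach is not made up. A row lasts 1/10 s, in which the tool goes at most 50 mm and 8.59 degrees, less where a joint would pass 70% of its speed; a pose out of reach is approached as far as the arm can. A call is refused whole if a number of a shift passes 5 or a number of a turn 8.59, either way. A call with a gripper value outside its range is refused whole. The fingers move at their own pace and stop on an object; the grip force is fixed at half the most. Time passes only in rows, so rows that do not move let the fingers close, or fill a call up. It gives the time, the measured TCP pose, the force, the opening and the grip force at its end, in the units of the state.
- arm.get_state(): the state, without advancing time (a new reading comes with each control period).
- vision.get_image(name): name is "scene" or "top" or "wrist"; returns a dict with "img" (384x512x3 uint8, blue, green, red), "fx", "fy", "cx", "cy" (pixels), "cam_to_world" (4x4, takes a point from camera to world coordinates). Camera axes: x right, y down, z forward; pixel columns grow to the right and rows downward; lengths in mm; the calibration is good to about 2 mm. A picture is of the moment at which its call begins. There is no depth.
- ticket.hand_in(): hands the job in; it is judged then, once.
The state is a dict: "t": time; "joint_positions": joint angles; "qvel": joint speeds; "effort": joint torques, N m; "tool_pos": TCP position; "eef_rot": TCP orientation; "wrist_force": force on the tool from outside, world axes, zero at the start; "ft_torque": the same for the moment, N m; "opening": opening from 0.0 (shut) to 1.0 (fully open); "finger_force": force on a finger pad.
Only numpy, scipy, OpenCV 4.12 (cv2) and the standard library are available. Lean on these libraries where they do the work, as an engineer would, in place of code of your own. Each camera call takes 0.05 s, during which the arm holds its last target. There are 200 camera calls.

## Task

Take the open steel drip cup off the red rack and stand it upright on the flat aluminium drip tray, and let go of it. Then take the tall straight hose coupling out of the crate, carry it over the rack and hold it upright to drain, centred over the mouth of the cup with its lower end about a centimetre above the rim, never touching the cup with it. Finish still holding it there, motionless, and leave everything else where it stands.

Things in the scene. Friction and masses are not known exactly. Their poses are not given: they have to be found in the camera images.
- cup: the drip cup: open straight-sided plain steel cup, outer diameter 60 mm, height 70 mm, wall 2.5 mm, floor 4 mm thick, about 160 g; the only open vessel on the red rack. Origin: centre of its underside; z up out of its mouth. It starts upright on the rack's top deck, in any of three places along the deck
- cup_rim (a point): centre of the cup's mouth at rim height, 70 mm above the cup's origin; z points up out of the mouth
- tray: drip tray: square shallow aluminium tray fixed to the bench, 170 x 170 mm outside, rim 12 mm high and 4 mm thick, flat empty floor 162 x 162 mm. It is on one side of the rack, the crate on the other; which side is which varies. Origin: centre of its underside on the bench, x and y along its sides
- tray_in (a point): centre of the tray's inner floor (upper face), 4 mm above the bench; x and y along the tray's sides, z up
- coupling: the hose coupling: straight plated-steel fitting standing upright in the crate, 100 mm tall, by far the tallest thing there; lower 28 mm is a hex nut 35 mm across its corners, then a short neck 25 mm across, then from 34 mm up to its top at 100 mm a round sleeve of diameter 31 mm, which is where to grip; about 300 g. Origin: centre of its underside (hex end); z along its length, up at the start
- crate: grey plastic parts crate fixed to the bench, 220 (x) x 200 (y) mm outside, walls 65 mm high and 5 mm thick, floor 5 mm thick; three fittings stand on its floor, 80 mm or more apart, centre to centre. Origin: centre of its underside on the bench, x and y along its sides
- rack: red steel bench rack fixed to the bench between tray and crate: grey flat deck 260 mm long (x) and 110 mm wide (y), 118 mm with its red edges, upper face 100 mm above the bench with small grey stock bins below it; cup, jar and spool stand in a row along its x axis, 85 mm apart. Origin: centre of its underside on the bench
- nipple: bystander in the crate: short hex nipple standing upright, 42 mm tall, 38 mm across its hex corners. Origin: centre of its underside
- elbow: bystander in the crate: 90 degree elbow fitting, 43 mm tall, 28 mm thick, one arm reaching 44 mm out along its x. Origin: centre of its underside
- jar: bystander on the rack: closed white jar with a black lid, 48 mm across, 58 mm tall. Origin: centre of its underside
- spool: bystander on the rack: white tape spool standing on its flange, 50 mm across, 45 mm tall. Origin: centre of its underside
- oil: bystander: grey oil bottle behind the work area, 60 mm across, 150 mm tall. Origin: centre of its underside
- nut: bystander: big steel hex nut lying flat behind the work area, 54 mm across its corners, 26 mm high. Origin: centre of its underside
Mind the look-alikes: they are no part of the job. Of the things that look like the tray, take the one that is farthest to the robot's left at the start. Leave any orange look-alike of the coupling alone.

How it is judged (in metres and radians):
On the way, in this order (a step that is already met when the one before it is completed fails the run):
1. the cup stands upright on the tray's floor, wholly inside its rim, and is let go (x of cup in the frame of tray_in between -0.052 and 0.052 m and y of cup in the frame of tray_in between -0.052 and 0.052 m and z of cup in the frame of tray_in between -0.006 and 0.006 m and angle between cup's own z axis and vertical below 0.1 rad and contact force between cup and the arm below 0.1 N and contact force between cup and the fingers below 0.1 N and linear speed of cup below 0.02 m/s), for 0.3 s.
2. the coupling is gripped and lifted out of the crate (height (world z) of coupling above 0.075 m and contact force between coupling and the fingers above 1 N), for 0.1 s.
3. the coupling is carried over the rack (x of coupling in the frame of rack between -0.15 and 0.15 m and y of coupling in the frame of rack between -0.06 and 0.06 m and height (world z) of coupling above 0.1 m), for 0.04 s.
At the end, for the whole second after the job is handed in: Cup released, at rest, upright within 0.1 rad on the tray floor, within 52 mm of its centre along each side. Coupling held still, hex end down, upright within 0.12 rad, underside 3 to 25 mm above the cup rim, centred within 10 mm, touching neither cup, tray, rack nor crate (all of step 1 and horizontal distance between coupling and cup_rim below 0.01 m and z of coupling in the frame of cup_rim between 0.003 and 0.025 m and angle between coupling's own z axis and vertical below 0.12 rad and linear speed of coupling below 0.02 m/s and contact force between coupling and the fingers above 1 N and contact force between coupling and cup below 0.1 N and contact force between coupling and tray below 0.1 N and contact force between coupling and rack below 0.1 N and contact force between coupling and crate below 0.1 N); the arm keeps its last pose, push and grip.
It fails at once if the coupling presses on the cup (contact force between coupling and cup above 1 N).
It fails at once if the cup is tipped over (angle between cup's own z axis and vertical above 0.6 rad).
It fails at once if a bystander is moved more than 25 mm (distance of any of nipple, elbow, jar, spool, oil, nut from where it was at the start of the episode above 0.025 m).
It also fails if it takes over 64 s, if anything falls off the work surface, if the arm or the gripper's body presses on something with over 40 N, if the wrist force passes 120 N, or if a joint passes its speed limit or range.

## Working session

There is one attempt and no reset: what is moved stays moved. The work goes in short steps, Python scripts to look and compute and a tool call to move; the robot and the scene stay as the last step left them, time stands still between calls to the robot, and variables do not carry over. Pictures are saved under pics/ and viewed, at most 10 in all, crops included, and the job is handed in when it is done.

Besides the shell and the picture viewer there is one more tool, called after "Emit:" as name(argument=value, ...) on one line, values as JSON. carry_out: Moves the arm, as the interface text tells. Its arguments: {"type":"object","properties":{"moves":{"type":"array","items":{"type":"number"}}},"required":["moves"]}

```bash
mkdir -p pics; cat > h.py <<'E'
import numpy as np, cv2
from workcell import arm, vision, ticket
def ray(c,u,v,z):
    M=np.array(c["cam_to_world"]); d=M[:3,:3]@[(u-c["cx"])/c["fx"],(v-c["cy"])/c["fy"],1]; o=M[:3,3]
    return o+d*(z-o[2])/d[2]
def proj(c,p):
    M=np.linalg.inv(np.array(c["cam_to_world"])); q=M[:3,:3]@np.array(p,float)+M[:3,3]
    return c["fx"]*q[0]/q[2]+c["cx"], c["fy"]*q[1]/q[2]+c["cy"]
E
python3 - <<'E'
from h import *
a=vision.get_image("scene");b=vision.get_image("top")
cv2.imwrite("pics/s.png",a["img"]);cv2.imwrite("pics/t.png",b["img"])
import pickle;pickle.dump((a,b),open("im.pkl","wb"))
for c in(a,b):print(np.round(c["cam_to_world"],3),c["fx"],c["cx"],c["cy"])
print(arm.get_state())
E
```

```text
[[-7.570000e-01  3.370000e-01 -5.600000e-01  1.073997e+03]
 [ 6.530000e-01  4.200000e-01 -6.310000e-01  6.491570e+02]
 [ 2.200000e-02 -8.430000e-01 -5.380000e-01  6.919040e+02]
 [ 0.000000e+00  0.000000e+00  0.000000e+00  1.000000e+00]] 348.8057721910107 254.7906202198759 192.05555056697395
[[-5.000000e-03 -9.960000e-01  9.200000e-02  3.660980e+02]
 [-1.000000e+00  5.000000e-03 -9.000000e-03  1.169700e+01]
 [ 9.000000e-03 -9.200000e-02 -9.960000e-01  1.135598e+03]
 [ 0.000000e+00  0.000000e+00  0.000000e+00  1.000000e+00]] 407.3679799208487 250.0374150671586 198.43830631863352
{'t': 0.1, 'joint_positions': array([ 1.19121471e+00,  4.87091998e-02,  9.76835596e-02,  1.62200049e+00,
       -6.23223624e-06,  1.44298201e+00]), 'qvel': array([-0.00061585, -0.00104124,  0.00364747,  0.00011606,  0.00062091,
       -0.00187038]), 'effort': array([ 2.56259664e-03, -3.39849794e+01,  3.20936608e+01,  1.57786551e-02,
       -2.04450648e-04, -4.80489589e-06]), 'tool_pos': array([130.59143995, 507.90213625, 230.18174003]), 'eef_rot': array([-3.13938024e+00, -2.78043776e-04,  2.88982506e+00]), 'wrist_force': array([0.07797118, 0.17691766, 0.04919799]), 'ft_torque': array([-0.03024671,  0.00323544, -0.03748777]), 'finger_force': 0.0, 'opening': 1.0021058598687032}
```

View pics/s.png

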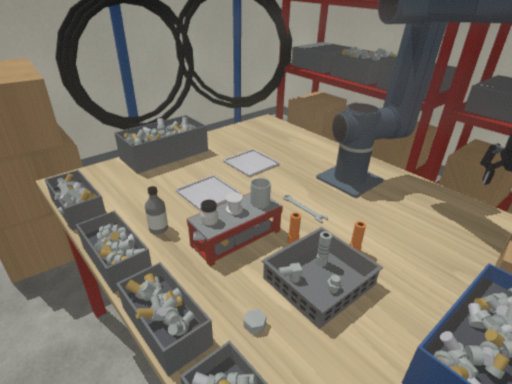

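View pics/t.png

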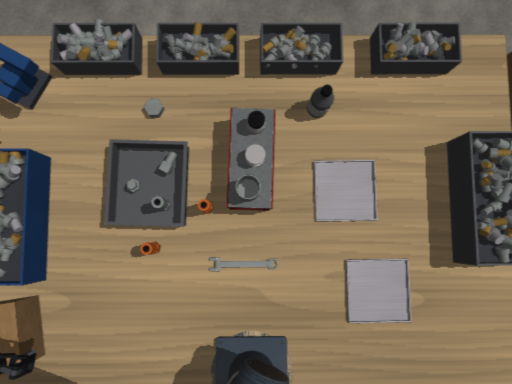

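The candidates:
- **Cup:** the open vessel is at top (247,187). The jar (256,120) and the spool (255,155) are closed.
- **Coupling:** it stands in the crate at top (157,202). The orange look-alikes are at (205,206) and (150,248), the nipple at (132,185) and the elbow at (168,162).
- **Tray:** the one at (345,191) is farther left than (378,290), so I take that one.

Next I check these in one crop and measure.

```bash
python3 - <<'E'
from h import *
import pickle
a,b=pickle.load(open("im.pkl","rb"))
t=b["img"]
cr=cv2.resize(t[130:240,100:280],None,fx=4.4,fy=4.4,interpolation=cv2.INTER_CUBIC)
cv2.imwrite("pics/crop.png",cr)
# trays: bright low-saturation 
hsv=cv2.cvtColor(t,cv2.COLOR_BGR2HSV)
for box in((300,150,390,235),(335,250,425,330)):
    x0,y0,x1,y1=box
    m=((hsv[y0:y1,x0:x1,1]<45)).astype(np.uint8)*255
    cs,_=cv2.findContours(m,0,2); c=max(cs,key=cv2.contourArea)
    r=cv2.minAreaRect(c); P=cv2.boxPoints(r)+[x0,y0]
    W=np.array([ray(b,u,v,12) for u,v in P]); print("tray",W.mean(0).round(1),[np.linalg.norm(W[i]-W[i-1]).round(1) for i in range(4)],np.degrees(np.arctan2(*(W[1]-W[0])[1::-1])))
# red rack
m=cv2.inRange(hsv,(0,120,40),(8,255,255))|cv2.inRange(hsv,(172,120,40),(180,255,255))
m[:, :220]=0;m[:,285:]=0;m[:100]=0;m[220:]=0
P=cv2.boxPoints(cv2.minAreaRect(cv2.findNonZero(m)));W=np.array([ray(b,u,v,100) for u,v in P]);print("rack",W.round(1),W.mean(0))
# crate
m=(cv2.inRange(hsv,(0,0,0),(180,80,140)))[130:240,90:200]
cs,_=cv2.findContours(m,0,2); c=max(cs,key=cv2.contourArea)
P=cv2.boxPoints(cv2.minAreaRect(c))+[90,130];W=np.array([ray(b,u,v,65) for u,v in P]);print("crate",W.round(1),W.mean(0))
E
```

```text
tray [ 492.7 -264.6   12. ] [np.float64(167.8), np.float64(176.8), np.float64(168.1), np.float64(174.4)] -90.21108478332816
tray [ 218.4 -346.3   12. ] [np.float64(171.9), np.float64(174.6), np.float64(172.3), np.float64(172.1)] -88.15979988219225
rack [[435.4  63.8 100. ]
 [698.7  55.4 100. ]
 [694.4 -64.7 100. ]
 [431.  -53.5 100. ]] [5.64870919e+02 2.20093121e-01 1.00000000e+02]
crate [[397.8 386.7  65. ]
 [628.1 384.9  65. ]
 [619.4 164.5  65. ]
 [389.  170.6  65. ]] [508.58774283 276.70541644  65.        ]
```

View pics/crop.png

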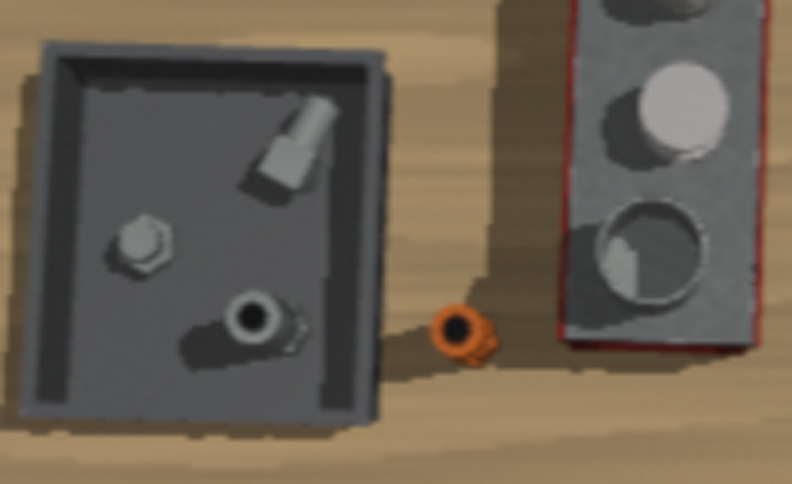

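The crop shows the open cup with its rim centred at crop (651,252). The grey coupling's top is at (253,316) and the orange look-alike, outside the crate, is at (456,331). The choices hold, so I triangulate with the scene view.

```bash
python3 - <<'E'
from h import *
import pickle
a,b=pickle.load(open("im.pkl","rb"))
cup=ray(b,100+651.5/4.4-.4,130+252.5/4.4-.4,170)
cpl=ray(b,100+253.5/4.4-.4,130+316.5/4.4-.4,105)
org=ray(b,100+456/4.4,130+331/4.4,105)
print(cup,cpl,org)
for n,u,v,z in(("jar",256.5,119.5,158),("spool",255.5,155,145),("nip",132.5,185,47)):print(n,ray(b,u,v,z))
for n,p in(("cup",cup),("cpl",cpl),("org",org)):print(n,"scene",np.round(proj(a,p),1))
# cup silhouette in scene, low sat
im=a["img"]
M=cv2.resize(im[170:300,225:385],None,fx=4.6,fy=4.6,interpolation=cv2.INTER_CUBIC)
for p,c in((cup,(0,0,255)),(cpl,(0,255,0)),([cup[0],cup[1],100],(255,0,0)),([cpl[0],cpl[1],5],(255,0,255))):
    u,v=proj(a,p); cv2.drawMarker(M,(int((u-225+.5)*4.6),int((v-170+.5)*4.6)),c,0,16,1)
cv2.imwrite("pics/sc.png",M)
E
```

```text
[482.67239204   8.1455753  170.        ] [454.39349627 237.27649926 105.        ] [444.45345788 119.71747368 105.        ]
jar [650.7983869 -14.3787974 158.       ]
spool [565.04995413 -11.64802455 145.        ]
nip [504.21677576 316.88782777  47.        ]
cup scene [260.8 182.4]
cpl scene [325.6 234.9]
org scene [295.8 213.1]
```

View pics/sc.png

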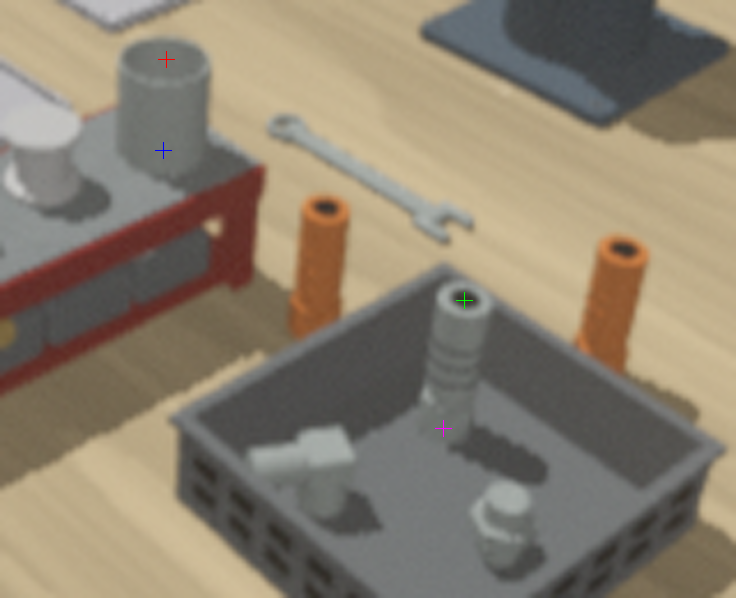

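Both views agree to within a pixel. The cup is at (482.7, 8.1), the coupling at (454.4, 237.3) and the tray at (493, -265). I turn the tool to yaw 180° and move above the cup.

Emit:
carry_out(moves=[0, 0, 0, 0, 0, -7.2, 8.5, 0, 0, 0, 0, 0, -7.2, 8.5, -2.2, -3.1, 0, 0, 0, 0, 8.5, -2.2, -3.1, 0, 0, 0, 0, 8.5, -2.2, -3.1, 0, 0, 0, 0, 8.5, -2.2, -3.1, 0, 0, 0, 0, 8.5, -2.2, -3.1, 0, 0, 0, 0, 8.5, -2.2, -3.1, 0, 0, 0, 0, 8.5, -2.2, -3.1, 0, 0, 0, 0, 8.5, -2.2, -3.1, 0, 0, 0, 0, 8.5])

```text
t: 1.1
tool_pos: [307.1, 258.9, 230.8]
eef_rot: [-3.141, -0.0, 3.141]
wrist_force: [0.8, 0.9, -0.0]
opening: 0.998
finger_force: 0.0
```

Emit:
carry_out(moves=[-2.2, -3.1, 0, 0, 0, 0, 8.5, -2.2, -3.1, 0, 0, 0, 0, 8.5, -2.2, -3.1, 0, 0, 0, 0, 8.5, -2.2, -3.1, 0, 0, 0, 0, 8.5, -2.2, -3.1, 0, 0, 0, 0, 8.5, -2.2, -3.1, 0, 0, 0, 0, 8.5, -2.2, -3.1, 0, 0, 0, 0, 8.5, -2.2, -3.1, 0, 0, 0, 0, 8.5, 0, 0, 0, 0, 0, 0, 8.5, 0, 0, 0, 0, 0, 0, 8.5])

```text
t: 2.1
tool_pos: [482.2, 11.8, 230.4]
eef_rot: [3.141, -0.002, 3.139]
wrist_force: [-0.5, -0.0, -0.8]
opening: 0.993
finger_force: 0.0
```

```bash
python3 - <<'E'
from h import *
w=vision.get_image("wrist");cv2.imwrite("pics/w1.png",w["img"])
for z in(170,100):print(np.round(proj(w,[482.7,8.1,z]),1))
import pickle;pickle.dump(w,open("w.pkl","wb"))
E
```

```text
[251.7 213.5]
[253.1 185.5]
```

View pics/w1.png

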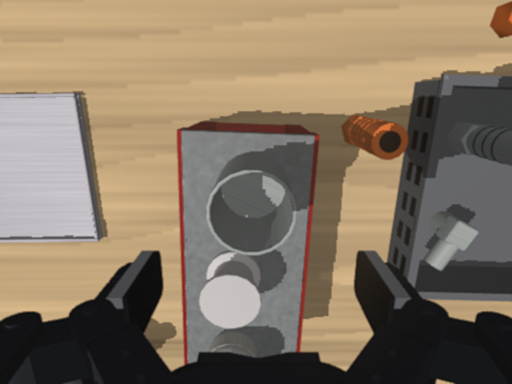

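The wrist view shows the rim centred near (251,212), against a predicted (251.7,213.5), so the position holds. Now I descend and grip.

Emit:
carry_out(moves=[0, -0.4, 2, 0, 0, 0, 8.5, 0, 0, 2.5, 0, 0, 0, 8.5, 0, 0, 2.5, 0, 0, 0, 8.5, 0, 0, 2.0, 0, 0, 0, 8.5, 0, 0, 1.4, 0, 0, 0, 8.5, 0, 0, 0, 0, 0, 0, 8.5, 0, 0, 0, 0, 0, 0, 5, 0, 0, 0, 0, 0, 0, 3, 0, 0, 0, 0, 0, 0, 3, 0, 0, 0, 0, 0, 0, 3])

```text
t: 3.15
tool_pos: [484.0, 8.3, 129.3]
eef_rot: [-3.141, 0.004, 3.141]
wrist_force: [0.6, 0.9, 5.3]
opening: 0.694
finger_force: 65.0
```

Emit:
carry_out(moves=[0, 0, 0, 0, 0, 0, 3, 0, 0, 0, 0, 0, 0, 3, 0, 0, 0, 0, 0, 0, 3, 0, 0, 0, 0, 0, 0, 3, 0, 0, 0, 0, 0, 0, 3, 0, 0, 0, 0, 0, 0, 3, 0, 0, 0, 0, 0, 0, 3, 0, 0, 0, 0, 0, 0, 3, 0, 0, 0, 0, 0, 0, 3, 0, 0, 0, 0, 0, 0, 3])

```text
t: 4.15
tool_pos: [484.0, 8.2, 129.3]
eef_rot: [-3.142, 0.004, 3.141]
wrist_force: [-0.0, 1.5, 5.5]
opening: 0.689
finger_force: 65.1
```

Emit:
carry_out(moves=[0, 0, -1, 0, 0, 0, 3, 0, 0, -2, 0, 0, 0, 3, 0, 0, -2, 0, 0, 0, 3, 0, -1.5, -1, 0, 0, 0, 3, 0, -3, 0, 0, 0, 0, 3, 0, -3, 0, 0, 0, 0, 3, 0, -3, 0, 0, 0, 0, 3, 0, -3, 0, 0, 0, 0, 3, -0.4, -3, 0, 0, 0, 0, 3, -0.5, -3, 0, 0, 0, 0, 3])

```text
t: 5.15
tool_pos: [490.8, -187.8, 186.9]
eef_rot: [3.141, -0.002, 3.141]
wrist_force: [-0.2, 0.7, -2.3]
opening: 0.689
finger_force: 64.8
```

Emit:
carry_out(moves=[0, -3, 0, 0, 0, 0, 3, 0, -3, 0, 0, 0, 0, 3, 0, -1.8, 0, 0, 0, 0, 3, 0, 0, 2, 0, 0, 0, 3, 0, 0, 3, 0, 0, 0, 3, 0, 0, 3, 0, 0, 0, 3, 0, 0, 3, 0, 0, 0, 3, 0, 0, 2, 0, 0, 0, 3, 0, 0, 1, 0, 0, 0, 3, 0, 0, 0, 0, 0, 0, 3])

```text
t: 6.15
tool_pos: [490.0, -263.4, 45.3]
eef_rot: [3.139, -0.004, 3.141]
wrist_force: [-0.6, -0.0, -1.7]
opening: 0.688
finger_force: 64.9
```

Emit:
carry_out(moves=[0, 0, 0.5, 0, 0, 0, 3, 0, 0, 0.3, 0, 0, 0, 3, 0, 0, 0.2, 0, 0, 0, 3, 0, 0, 0.1, 0, 0, 0, 3, 0, 0, 0, 0, 0, 0, 3, 0, 0, 0, 0, 0, 0, 3, 0, 0, 0, 0, 0, 0, 3, 0, 0, 0, 0, 0, 0, 3, 0, 0, 0, 0, 0, 0, 3, 0, 0, 0, 0, 0, 0, 3])

```text
t: 7.15
tool_pos: [491.4, -264.7, 36.3]
eef_rot: [3.142, 0.0, 3.141]
wrist_force: [-0.5, 0.1, -2.8]
opening: 0.689
finger_force: 65.0
```

Emit:
carry_out(moves=[0, 0, 0.1, 0, 0, 0, 3, 0, 0, 0.1, 0, 0, 0, 3, 0, 0, 0.1, 0, 0, 0, 3, 0, 0, 0, 0, 0, 0, 3, 0, 0, 0, 0, 0, 0, 3, 0, 0, 0, 0, 0, 0, 3, 0, 0, 0, 0, 0, 0, 3, 0, 0, 0, 0, 0, 0, 3, 0, 0, 0, 0, 0, 0, 3, 0, 0, 0, 0, 0, 0, 3])

```text
t: 8.15
tool_pos: [491.5, -264.7, 33.5]
eef_rot: [-3.142, 0.0, 3.141]
wrist_force: [-1.4, 1.0, 0.8]
opening: 0.694
finger_force: 65.1
```

Contact with the tray floor: the wrist force has gone from -2.8 to +0.8 N. I release and rise.

Emit:
carry_out(moves=[0, 0, 0, 0, 0, 0, 8.5, 0, 0, 0, 0, 0, 0, 8.5, 0, 0, 0, 0, 0, 0, 8.5, 0, 0, 0, 0, 0, 0, 8.5, 0, 0, 0, 0, 0, 0, 8.5, 0, 0, 0, 0, 0, 0, 8.5, 0, 0, -1, 0, 0, 0, 8.5, 0, 0, -2, 0, 0, 0, 8.5, 0, 0, -3, 0, 0, 0, 8.5, 0, 0, -3, 0, 0, 0, 8.5])

```text
t: 9.15
tool_pos: [491.1, -264.5, 124.5]
eef_rot: [3.141, -0.0, 3.141]
wrist_force: [-0.3, 0.2, -0.7]
opening: 0.996
finger_force: 0.0
```

Emit:
carry_out(moves=[0, 0, -3, 0, 0, 0, 8.5, 0, 0, -4, 0, 0, 0, 8.5, 0, 0, -4, 0, 0, 0, 8.5, 0, 3, -2, 0, 0, 0, 8.5, 0, 4, 0, 0, 0, 0, 8.5, 0, 4, 0, 0, 0, 0, 8.5, 0, 4, 0, 0, 0, 0, 8.5, 0, 4, 0, 0, 0, 0, 8.5, 0, 4, 0, 0, 0, 0, 8.5, 0, 4, 0, 0, 0, 0, 8.5])

```text
t: 10.15
tool_pos: [491.4, 6.8, 254.4]
eef_rot: [-3.141, 0.002, 3.141]
wrist_force: [0.6, 0.2, -1.0]
opening: 0.992
finger_force: 0.0
```

Emit:
carry_out(moves=[0.5, 3, 0, 0, 0, 0, 6, 0.5, 3.5, 0, 0, 0, 0, 6, 0.5, 3.5, 0, 0, 0, 0, 6, 0.5, 3.5, 0, 0, 0, 0, 6, 0.5, 3.5, 0, 0, 0, 0, 6, 0.5, 3.0, 0, 0, 0, 0, 6, 0.7, 2.0, 1, 0, 0, 0, 6, 0, 1, 1, 0, 0, 0, 6, 0, 0, 1, 0, 0, 0, 6, 0, 0, 0, 0, 0, 0, 6])

```text
t: 11.15
tool_pos: [453.9, 234.3, 221.3]
eef_rot: [-3.14, -0.003, 3.141]
wrist_force: [-0.1, -0.5, -0.8]
opening: 0.702
finger_force: 0.0
```

```bash
python3 - <<'E'
from h import *
w=vision.get_image("wrist");t=vision.get_image("top")
for z in(105,5):print(np.round(proj(w,[454.4,237.3,z]),1))
v=np.vstack([w["img"][80:384,:],])
c=cv2.resize(t["img"][150:230,290:390],None,fx=3.8,fy=3.8,interpolation=cv2.INTER_CUBIC)
cv2.imwrite("pics/w2.png",np.hstack([w["img"][:304],c[:304,:]])[:, :800] if 0 else np.hstack([w["img"][:304,120:512],c[:304]]))
print(np.round(proj(t,[491,-264.5,74]),1))
E
```

```text
[261.5 190.1]
[260.7 165.3]
[351.2 187.8]
```

View pics/w2.png

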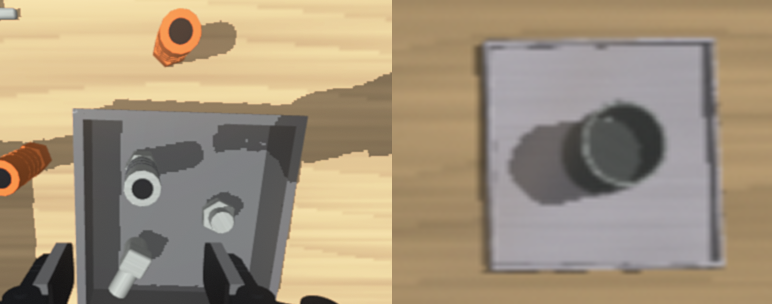

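The wrist view puts the coupling's top at about (263,189), against a predicted (261.5,190). The cup stands upright near the tray centre, with its rim at top (350.5,188.3), against a predicted (351.2,187.8). I descend on the coupling.

Emit:
carry_out(moves=[0, 0.3, 2, 0, 0, 0, 6, 0, 0, 3, 0, 0, 0, 6, 0, 0, 3, 0, 0, 0, 6, 0, 0, 3, 0, 0, 0, 6, 0, 0, 2.5, 0, 0, 0, 6, 0, 0, 1.5, 0, 0, 0, 6, 0, 0, 1, 0, 0, 0, 6, 0, 0, 0.3, 0, 0, 0, 6, 0, 0, 0, 0, 0, 0, 6, 0, 0, 0, 0, 0, 0, 6])

```text
t: 12.25
tool_pos: [455.8, 238.4, 61.7]
eef_rot: [3.141, 0.002, 3.141]
wrist_force: [0.4, -0.4, 0.1]
opening: 0.699
finger_force: 0.0
```

Emit:
carry_out(moves=[0, 0, 0, 0, 0, 0, 4, 0, 0, 0, 0, 0, 0, 3, 0, 0, 0, 0, 0, 0, 1, 0, 0, 0, 0, 0, 0, 1, 0, 0, 0, 0, 0, 0, 1, 0, 0, 0, 0, 0, 0, 1, 0, 0, 0, 0, 0, 0, 1, 0, 0, 0, 0, 0, 0, 1, 0, 0, 0, 0, 0, 0, 1, 0, 0, 0, 0, 0, 0, 1])

```text
t: 13.25
tool_pos: [455.4, 238.3, 61.4]
eef_rot: [3.141, 0.002, 3.141]
wrist_force: [-0.8, -2.3, 5.4]
opening: 0.351
finger_force: 59.1
```

Emit:
carry_out(moves=[0, 0, -0.5, 0, 0, 0, 1, 0, 0, -1, 0, 0, 0, 1, 0, 0, -2, 0, 0, 0, 1, 0, 0, -2.5, 0, 0, 0, 1, 0, 0, -2.5, 0, 0, 0, 1, 0, 0, -2.5, 0, 0, 0, 1, 0, 0, -2, 0, 0, 0, 1, 0, 0, -1.5, 0, 0, 0, 1, 0, 0, -0.5, 0, 0, 0, 1, 0, 0, 0, 0, 0, 0, 1])

```text
t: 14.25
tool_pos: [454.8, 238.5, 210.7]
eef_rot: [3.141, 0.001, 3.141]
wrist_force: [0.5, 1.3, -4.6]
opening: 0.35
finger_force: 59.4
```

Emit:
carry_out(moves=[-0.2, -1, 0, 0, 0, 0, 1, -0.2, -2, 0, 0, 0, 0, 1, -0.2, -3, 0, 0, 0, 0, 1, -0.2, -3, 0, 0, 0, 0, 1, -0.2, -3, 0, 0, 0, 0, 1, -0.2, -3, 0, 0, 0, 0, 1, -0.2, -3, 0, 0, 0, 0, 1, -0.2, -3, 0, 0, 0, 0, 1, -0.2, -3, 0, 0, 0, 0, 1, -0.2, -3, 0, 0, 0, 0, 1])

```text
t: 15.25
tool_pos: [473.4, -33.4, 208.6]
eef_rot: [3.141, -0.003, 3.141]
wrist_force: [-0.4, -0.4, -3.2]
opening: 0.351
finger_force: 59.7
```

Emit:
carry_out(moves=[-0.2, -3, 0, 0, 0, 0, 1, -0.2, -3, 0, 0, 0, 0, 1, -0.2, -3, 0, 0, 0, 0, 1, -0.2, -3, 0, 0, 0, 0, 1, -0.2, -3, 0, 0, 0, 0, 1, -0.2, -2.5, 0, 0, 0, 0, 1, -0.2, -1.5, 0, 0, 0, 0, 1, -0.2, -0.5, 0, 0, 0, 0, 1, 0, 0, 0, 0, 0, 0, 1, 0, 0, 0, 0, 0, 0, 1])

```text
t: 16.25
tool_pos: [490.3, -225.7, 210.0]
eef_rot: [3.14, -0.001, -3.141]
wrist_force: [-0.4, 1.1, -3.3]
opening: 0.346
finger_force: 59.7
```

```bash
python3 - <<'E'
from h import *
w=vision.get_image("wrist");s=vision.get_image("scene");t=vision.get_image("top")
import pickle;pickle.dump((w,s,t),open("im2.pkl","wb"))
st=arm.get_state()["tool_pos"];print(st)
def crop(c,x0,y0,w_,h_,f):return cv2.resize(c["img"][y0:y0+h_,x0:x0+w_],None,fx=f,fy=f,interpolation=cv2.INTER_CUBIC)
for c,n in((w,"w"),(s,"s"),(t,"t")):print(n,"rim",np.round(proj(c,[491,-264.5,74]),1),"cplbot",np.round(proj(c,[st[0],st[1],st[2]-56.4]),1))
cv2.imwrite("pics/c3.png",np.hstack([crop(s,170,110,100,120,4),crop(w,180,60,200,240,2)]))
E
```

```text
[ 490.54314146 -225.64079376  210.48577521]
w rim [213.  183.9] cplbot [257.4 215.4]
s rim [207.1 175.4] cplbot [212.5 159.1]
t rim [351.2 187.8] cplbot [343.7 184.1]
```

View pics/c3.png

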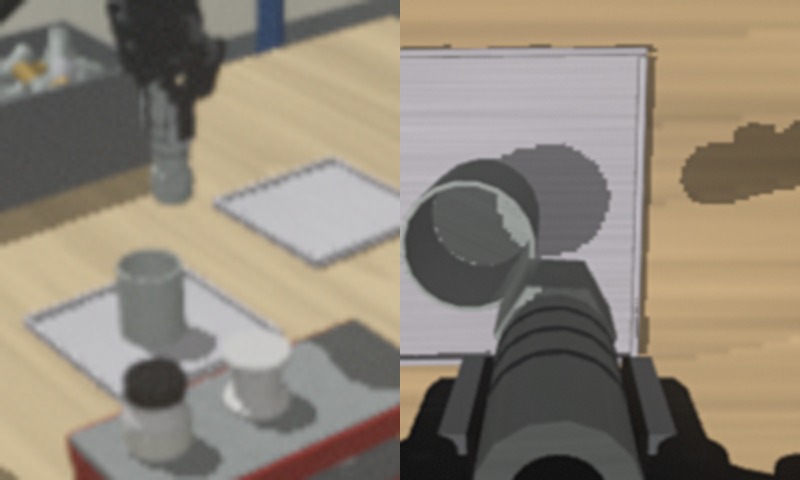

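The wrist view puts the rim centre at about (215,182) and the coupling's lower end near u=258, both within 2 px of the prediction. I move sideways first, then down.

Emit:
carry_out(moves=[0, -0.8, 0, 0, 0, 0, 1, 0, -1.2, 0, 0, 0, 0, 1, 0, -1.2, 0, 0, 0, 0, 1, 0, -0.6, 0, 0, 0, 0, 1, 0, 0, 0, 0, 0, 0, 1, 0, 0, 1, 0, 0, 0, 1, 0, 0, 1.5, 0, 0, 0, 1, 0, 0, 1.5, 0, 0, 0, 1, 0, 0, 0.5, 0, 0, 0, 1, 0, 0, 0, 0, 0, 0, 1])

```text
t: 17.4
tool_pos: [489.4, -263.8, 163.3]
eef_rot: [3.139, -0.003, 3.141]
wrist_force: [0.4, 0.7, -2.7]
opening: 0.348
finger_force: 59.8
```

```bash
python3 - <<'E'
from h import *
w=vision.get_image("wrist");s=vision.get_image("scene");t=vision.get_image("top")
st=arm.get_state()["tool_pos"];print(st)
def crop(c,x0,y0,w_,h_,f):return cv2.resize(c["img"][y0:y0+h_,x0:x0+w_],None,fx=f,fy=f,interpolation=cv2.INTER_CUBIC)
for c,n in((w,"w"),(s,"s")):print(n,"rim",np.round(proj(c,[491,-264.5,74]),1),"cplbot",np.round(proj(c,[st[0],st[1],st[2]-56.4]),1))
cv2.imwrite("pics/c4.png",np.hstack([crop(s,175,120,80,100,5),crop(w,160,60,200,250,2)]))
E
```

```text
[ 490.78297671 -264.85380143  165.98362861]
w rim [256.3 201.5] cplbot [255.6 218.4]
s rim [207.1 175.4] cplbot [206.5 166.5]
```

View pics/c4.png

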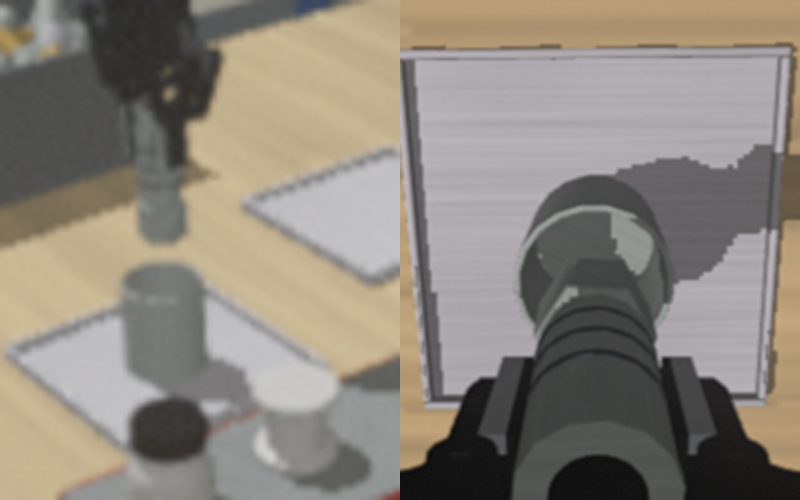

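The scene and wrist views show the coupling upright and centred over the mouth to about 1 mm. I lower it the last 24 mm.

Emit:
carry_out(moves=[0, 0, 0.5, 0, 0, 0, 1, 0, 0, 0.6, 0, 0, 0, 1, 0, 0, 0.6, 0, 0, 0, 1, 0, 0, 0.4, 0, 0, 0, 1, 0, 0, 0.2, 0, 0, 0, 1, 0, 0, 0.1, 0, 0, 0, 1, 0, 0, 0, 0, 0, 0, 1, 0, 0, 0, 0, 0, 0, 1, 0, 0, 0, 0, 0, 0, 1, 0, 0, 0, 0, 0, 0, 1])

```text
t: 18.55
tool_pos: [490.6, -264.9, 141.6]
eef_rot: [-3.141, 0.0, 3.141]
wrist_force: [0.7, -0.4, -3.6]
opening: 0.348
finger_force: 59.8
```

```bash
python3 - <<'E'
from h import *
w=vision.get_image("wrist");s=vision.get_image("scene")
st=arm.get_state();print(st["tool_pos"],st["wrist_force"])
st=st["tool_pos"]
def crop(c,x0,y0,w_,h_,f):return cv2.resize(c["img"][y0:y0+h_,x0:x0+w_],None,fx=f,fy=f,interpolation=cv2.INTER_CUBIC)
for c,n in((w,"w"),(s,"s")):print(n,"rim",np.round(proj(c,[491,-264.5,74]),1),"cplbot",np.round(proj(c,[st[0],st[1],st[2]-56.4]),1))
cv2.imwrite("pics/c5.png",np.hstack([crop(s,175,130,80,100,5),crop(w,160,60,200,250,2)]))
E
```

```text
[ 490.51947549 -264.79153368  141.48348442] [-0.57806044 -1.67761946 -4.04710753]
w rim [258.  209.5] cplbot [257.6 214.5]
s rim [207.1 175.4] cplbot [207.  172.6]
```

View pics/c5.png

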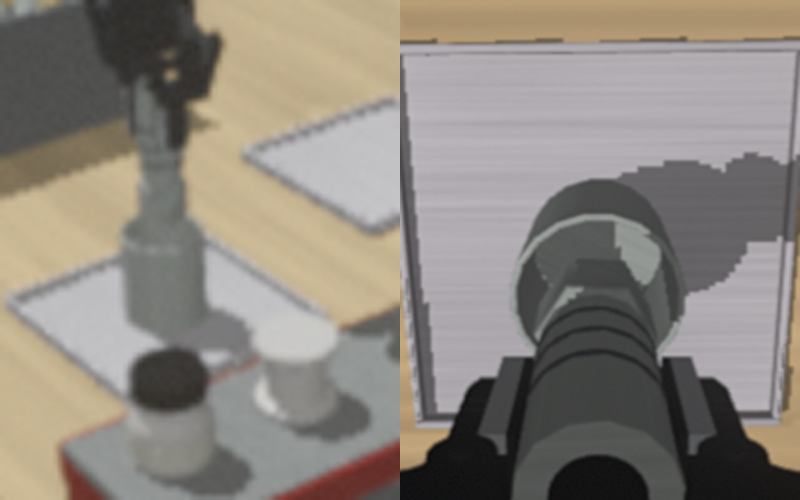

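The coupling is centred over the rim, which is at scene crop (163,234). The wrist force equals its weight alone, so nothing is touching. I hand in.

```bash
python3 -c "
from h import *
print(ticket.hand_in())"
```

```text
the job is handed in; nothing more can be done
None
```

I handed the job in, with no verdict returned: the cup stands released on the tray, and the coupling is held still and upright over its mouth, centred to about 1–2 mm and roughly 11 mm above the rim by my measurements.

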